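# Pack the wooden owl and tuck the carton shut

### The job

Pack the wooden owl that lies on the desk: stand it upright, ears up, in the middle of the open cardboard carton, on its floor between the bead jar and the little white box, without dropping it. Then shut the carton: fold the tuck flap on the lid's front edge inwards and swing the lid down so that the flap goes in behind the front wall and the lid lies flat on the carton. Leave everything else on the desk and in the carton where it is.

Things in the scene. Friction and masses are not known exactly. Their poses are not given: they have to be found in the camera images.
- owl_center (a point): Centre of the loose light-wood owl: a block with two ear tufts, round eyes and a beak; 80 mm from foot to ear tips (plain block the first 70), 44 mm wide, 40 mm deep, about 90 g, flat foot and back. Axes: +x from foot to ears, y across the width, +z out of the face. It starts lying on its back on the desk, x level, z up, this point 20 mm up; upright, this point is 40 mm above its foot.
- carton: Cardboard carton stuck to the desk, outside 180 (x) by 150 (y) by 110 mm high, open on top. Origin: centre of its underside. Floor 4 mm thick, front and back walls 4 mm, end walls 7 mm. The lid is hinged on top of the back wall (-y side); the front wall is the +y side. The owl's place is the middle, about 78 mm free along x between jar (x about -57 mm) and white box (+58 mm).
- lid (a joint): Hinge of the carton's lid, rad: 0 shut flat on the walls, 1.57 straight up, more = leaning back away from the opening (stop 2.3). The lid is a card panel 180 mm wide, 142 mm from hinge to front edge, 3 mm thick, 40 g. Stiff by friction (0.065 N m): it stays at any angle where it is left, and under 1 N at its edge moves it.
- lid_hinge (a point): Middle of the lid's hinge line: 110 mm above the desk, at carton x = 0, y = -75 mm, level with the lid's inner face. This point has the lid's axes: +y from the hinge along the lid to its front edge, +z out of its outer face.
- tab (a joint): Crease of the tuck flap on the lid's front edge, rad: 0 = flap square to the lid (straight down when the lid is shut), positive = turned outwards (1.5 nearly in line with the lid), negative = folded in under the lid (stop -0.7). It starts turned outwards, and if just shut like that it lands on the front wall. Slight friction (0.005 N m): it stays where it is left, also while the lid moves.
- tab_tip (a point): Middle of the free edge of the tuck flap. The flap is 25 mm from crease to this edge, 3 mm thick, 156 mm wide (142 mm at the free edge). The crease runs along the lid's front edge, 142 mm from the hinge, in mid-thickness of the lid; with the lid shut it is 4 mm inside the inner face of the front wall.
- front_rim (a point): Middle of the top edge of the carton's front wall: 110 mm above the desk, at carton x = 0, y = +73 mm (middle of the 4 mm wall).
- bead_jar: Bystander in the carton: round jar of coloured beads with a metal screw cap, 40 mm across, 66 mm tall. Origin: centre of its underside.
- card_box: Bystander in the carton: little white card box with a blue band, 36 x 66 x 60 mm tall. Origin: centre of its underside.
- cat: Bystander on the desk: small wooden cat figure standing, round head on a slim body, about 70 mm tall, 34 mm wide. Origin: centre of its underside.
- hedgehog: Bystander on the desk: wooden hedgehog, a low dark dome 60 mm across and 36 mm high with a snout. Origin: centre of its underside.
- tape_roll: Bystander on the desk: roll of tape lying flat, 72 mm across, 19 mm high. Origin: centre of its underside.
- scissors: Bystander on the desk: scissors lying flat, about 190 mm long, 10 mm high. Origin: underside near the rivet; x runs to the points.
- pencil: Bystander on the desk: red pencil lying flat, about 180 mm long, 8 mm thick. Origin: underside near its middle; x runs to the point.
Mind the look-alikes: they are no part of the job. What is shaped like the part that bears owl_center but green, purple or yellow is not meant.

How it is judged:
By the outcome, as a careful person would: the job done as asked, in the order asked, and still so for the second after the job is handed in, with the robot touching nothing.
It also fails if it takes over 72 s, if anything falls off the work surface, if the arm or the gripper's body presses on something with over 40 N, if the wrist force passes 120 N, or if a joint passes its speed limit or range.

### The arm

A 6-joint arm with a two-finger parallel gripper is mounted at the origin on the work surface. World frame = base frame: x ahead of the robot, y to its left, z up, the work surface at z = 0. Lengths are in mm, angles in degrees, forces in N, time in s.
With the tool pointing down it reaches from about 325 to 925 mm from the base axis. Payload 3.1 kg.
Tool frame: the origin (TCP) lies at the very end of the fingers, on their centre line; the grasp point (between the pads) lies grasp_offset behind it (grasp_offset is the distance from the TCP to the grasp point, in mm); z points along the fingers, y is the line along which they close (so a half turn about z gives the same grasp; the last joint's range is limited). The gripper opens to 85 mm and grips with 20 to 120 N. Pads are 22 mm wide; open, the fingers measure 114 mm over their backs; the gripper's body (76 mm by 85 mm) begins 54 mm behind the grasp point. The pads swing forward as they close: fully open they stand 13 mm farther back than shut.
Start: joints at [62.67, 12.427, 92.441, -0, 75.132, -6.429], TCP at [222.959, 583.891, 231.3] pointing down, gripper open.
Joint ranges: [-157.48, 157.48], [-44.54, 120.13], [17.64, 146.25], [-64.5, 244.5], [7.68, 150.69], [-147.95, 147.95]. Speed limits (degrees/s): [159.86, 159.86, 180, 180, 180, 180].

### API

Orientations are given as [roll, pitch, yaw] about the fixed x, y, z axes, in that order (R = Rz(yaw) Ry(pitch) Rx(roll)).
In Python, from station import * gives the robot as it stands. Calls block until the motion is done:
- goto(position, orientation): joint-space move of the TCP to a pose.
- move_l(position, attitude=None, speed=150): straight line of the TCP; attitude=None keeps the orientation; speed is the mean speed in mm/s.
- move_j(angles): joint-space move.
- grip(opening, squeeze=None): finger opening in mm; squeeze is the grip in N (None keeps the last); returns when the fingers have stopped.
- wait(seconds).
- solve_ik(position, orientation): joint angles nearest the present ones, or None.
- get_obs(): the state.
- get_image(name): name is "side" or "top" or "wrist"; returns the picture (480x640x3 uint8, red, green, blue); there is no depth.
- get_calibration(name): a dict with "fx", "fy", "cx", "cy" (pixels), "D" ([k1, k2, p1, p2, k3] as OpenCV has them; the pictures are not rectified), "R" (3x3) and "t" (3): a world point X has camera coordinates R X + t; the wrist camera has in their place "mount" (4x4, takes a point from camera to tool coordinates, whose origin is the TCP and whose axes are the flange's). Camera axes: x right, y down, z forward; pixel columns grow to the right and rows downward; lengths in mm; the calibration is good to about 2 mm. A picture is of the moment at which its call begins: read the wrist's pose just before it. get_calibration takes no time and is no camera call.
A pose or a line that the arm cannot do raises Unreachable and nothing moves.
- sign_off(): hands the job in; it is judged then, once.
Trained networks look in the newest picture that a camera, given by its name, has taken for a name from the list of things; names that differ only in an ending like _2 or _b are one class to them, and where a whole thing is asked for, a point or a joint stands for the part that bears it (a point fixed in the world has none). Each returns a list of dicts, best first, with "score" (0 to 1); they miss things now and then, are a little off and sometimes report something else, mostly with a low value. They report only what shows in the picture. A call takes as long as a camera call. They do not tell look-alikes from the thing itself.
- spot_in(name, camera): "extent" ([centre column, centre row, width, height] in pixels, round what is visible of it).
- regions_of(name, camera): "region" (480x640 bool, what is visible of it) and "extent" ([centre column, centre row, width, height] in pixels, round what is visible of it).
The state is a dict: "t": time; "joint_pos": joint angles; "qvel": joint speeds; "effort": joint torques, N m; "tcp_pos": TCP position; "ee_rot": TCP orientation; "wrist_force": force on the tool from outside, world axes, zero at the start; "moment": the same for the moment, N m; "grip_width": finger opening in mm; "grip_force": force on a finger pad.
Only numpy, scipy, OpenCV 4.12 (cv2) and the standard library are available. Lean on these libraries where they do the work, as an engineer would, in place of code of your own. Each camera call takes 0.05 s, during which the arm holds its last target. There are 200 camera calls.

## Working session

There is one attempt and no reset: what is moved stays moved. The work goes in short steps, each a Python script; the robot and the scene stay as the last script left them, time stands still between calls to the robot, and variables do not carry over. Pictures are saved under pics/ and viewed, at most 12 in all, crops included, and the job is handed in when it is done.

```bash
mkdir -p pics; ls; python3 - <<'E'
from station import *
import cv2, numpy as np
o=get_obs(); print(o)
for n in ("top","side"):
    im=get_image(n); cv2.imwrite(f"pics/{n}0.png",im[:,:,::-1])
    c=get_calibration(n); print(n,c, "cam at", -np.array(c["R"]).T@np.array(c["t"]))
    for k in ("owl_center","carton","lid","tab","bead_jar","card_box"):
        r=spot_in(k,n); print(k,[(np.round(q["extent"]).tolist(),round(q["score"],2)) for q in r[:4]])
print(get_calibration("wrist"))
try: print(grasp_offset)
except Exception as e: print(e)
E
```

```text
pics
{'t': 0.0, 'joint_pos': array([ 6.26713189e+01,  1.24772295e+01,  9.25282387e+01, -5.97289479e-04,
        7.51288474e+01, -6.42961446e+00]), 'qvel': array([-0.06086143,  0.08832372,  0.0424893 , -0.04334467,  0.04704081,
       -0.10237981]), 'effort': array([-1.70201321e-03, -3.96838474e+01, -3.03851259e+01, -2.46781701e-04,
        9.72367823e-03,  6.64248603e-06]), 'tcp_pos': array([222.57690027, 583.17313529, 229.96530936]), 'ee_rot': array([-1.79866465e+02, -1.44677105e-02,  1.59101070e+02]), 'wrist_force': array([-0.57739053,  0.4628382 , -0.60425407]), 'moment': array([ 0.02301236,  0.01568314, -0.00599065]), 'grip_force': 0.0, 'grip_width': 85.39994691893081}
top {'fx': 480.9015755997977, 'fy': 480.9015755997977, 'cx': 313.99676100893817, 'cy': 238.97466793815, 'D': array([-0.06520811,  0.        ,  0.        ,  0.        ,  0.        ]), 'R': array([[ 0.01803043, -0.99980263,  0.00834351],
       [-0.98366168, -0.0192331 , -0.17899664],
       [ 0.17912178, -0.00497981, -0.98381431]]), 't': array([144.05132178, 556.41348866, 949.42770931])} cam at [ 374.66213791  159.4
[... 1149 characters left out ...]
.0, 50.0], 0.45)]
bead_jar [([433.0, 371.0, 24.0, 17.0], 0.73), ([479.0, 353.0, 183.0, 153.0], 0.26)]
card_box [([463.0, 335.0, 48.0, 45.0], 0.76)]
{'fx': 362.83581270828034, 'fy': 362.83581270828034, 'cx': 320.4907894465645, 'cy': 243.84756719035568, 'D': array([-0.05680893,  0.        ,  0.        ,  0.        ,  0.        ]), 'mount': array([[ 7.54638400e-04, -9.63094047e-01, -2.69164051e-01,
         6.80606768e+01],
       [ 9.99999680e-01,  6.55392499e-04,  4.58581091e-04,
         7.15998185e-01],
       [-2.65248619e-04, -2.69164311e-01,  9.63094234e-01,
        -1.42247835e+02],
       [ 0.00000000e+00,  0.00000000e+00,  0.00000000e+00,
         1.00000000e+00]])}
18.700000000000003
```

View pics/top0.png

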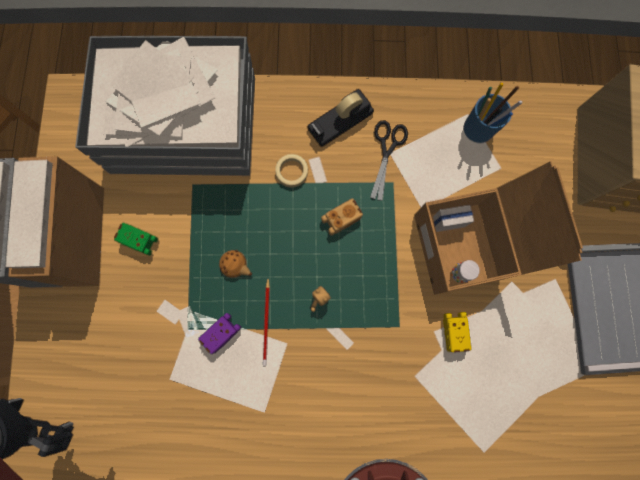

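View pics/side0.png

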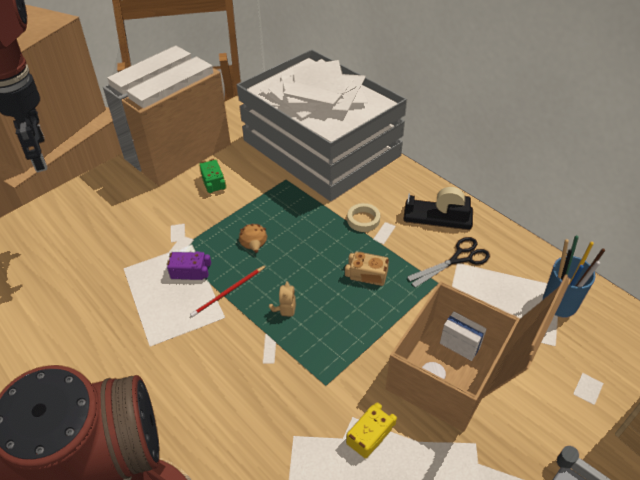

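The top view shows the wooden owl at (342,216). The carton is at about (470,245), with its front wall on the left (world +y) and its lid open to the right. The yellow, purple and green look-alikes are elsewhere. I'll zoom in for corners.

```bash
python3 - <<'E'
import cv2, numpy as np
a=cv2.imread("pics/top0.png"); b=cv2.imread("pics/side0.png")
A=cv2.resize(a[155:300,410:590],None,fx=4,fy=4,interpolation=cv2.INTER_CUBIC)
B=cv2.resize(b[250:430,380:590],None,fx=3,fy=3,interpolation=cv2.INTER_CUBIC)
for s,I,ox,oy in((4,A,410,155),(3,B,380,250)):
    for v in range(0,I.shape[1],20*s): cv2.putText(I,str(ox+v//s),(v,10),0,.35,(0,255,255)); cv2.line(I,(v,12),(v,18),(0,255,255))
    for v in range(20*s,I.shape[0],20*s): cv2.putText(I,str(oy+v//s),(0,v+4),0,.35,(0,255,255))
cv2.imwrite("pics/cA.png",A); cv2.imwrite("pics/cB.png",B)
C=np.hstack([cv2.resize(a[190:245,310:375],(520,440),interpolation=cv2.INTER_CUBIC)])
cv2.imwrite("pics/cC.png",C)
E
```

```text
(no output)
```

View pics/cA.png

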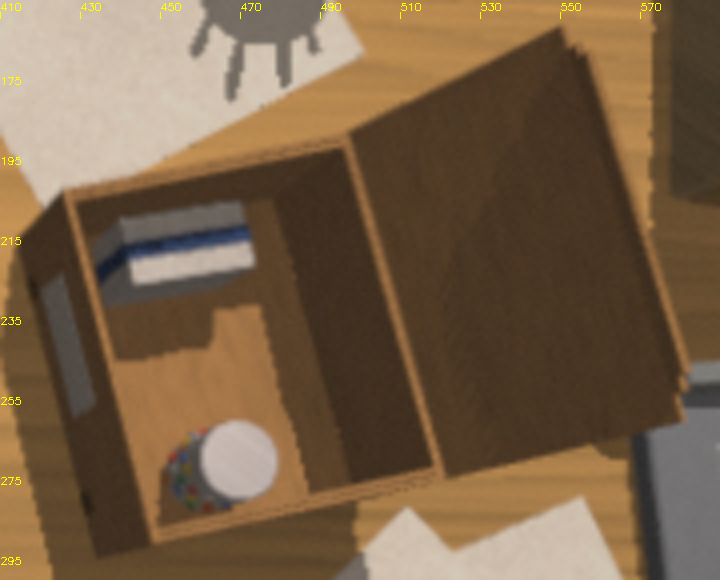

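View pics/cB.png

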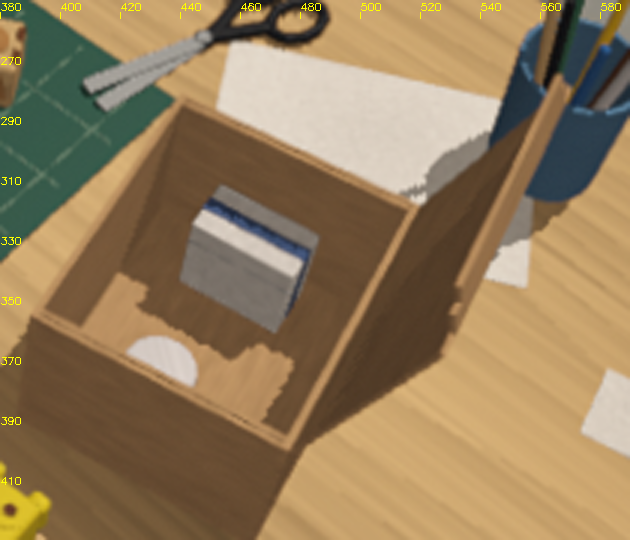

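View pics/cC.png

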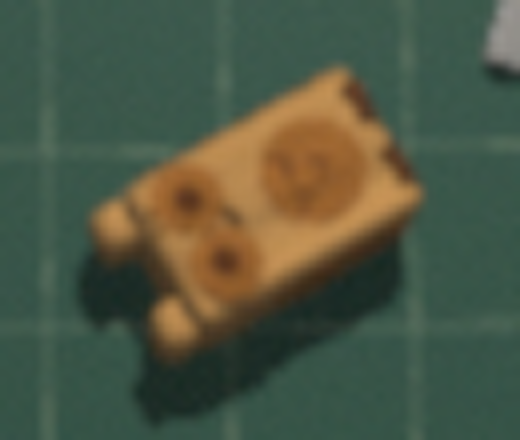

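The owl lies face up with its ears to the lower left. The foot corners are at about (353,198) and (363,214). The carton rim corners are clear in both views. The lid leans back, and the flap is turned out past its edge at about (558,169)–(582,250) in the top view. Next I'll fit these.

```bash
cat > h.py <<'E'
import numpy as np, cv2
from station import *
from scipy.spatial.transform import Rotation as Ro
from scipy.optimize import least_squares
def proj(n,X):
    c=get_calibration(n); K=np.array([[c['fx'],0,c['cx']],[0,c['fy'],c['cy']],[0,0,1.]])
    return cv2.projectPoints(np.atleast_2d(X).astype(float),cv2.Rodrigues(np.array(c['R']))[0],np.array(c['t'],float),K,np.array(c['D']))[0][:,0]
def ray(n,px,z):
    c=get_calibration(n); K=np.array([[c['fx'],0,c['cx']],[0,c['fy'],c['cy']],[0,0,1.]])
    R=np.array(c['R']);C=-R.T@c['t']
    p=cv2.undistortPoints(np.array(px,float).reshape(-1,1,2),K,np.array(c['D']))[:,0]
    d=np.c_[p,np.ones(len(p))]@R
    return C+d*((z-C[2])/d[:,2])[:,None]
def T(p,X): return np.atleast_2d(X)@Ro.from_euler('z',p[2],degrees=True).as_matrix().T+[p[0],p[1],0]
def lidpts(a,b):
    # carton-frame: lid front edge inner corners, tab tip corners, crease mid, tip mid
    y=np.array([0,np.cos(a),np.sin(a)]); z=np.array([0,-np.sin(a),np.cos(a)]); h=np.array([0,-75,110.])
    cr=h+142*y+1.5*z; d=-z*np.cos(b)+y*np.sin(b)
    return h+142*y, cr, cr+25*d, d
E
python3 - <<'E'
from h import *
rim=np.array([[90,75,110],[-90,75,110],[90,-75,110],[-90,-75,110.]])
top=[(426.75,202.5),(448.25,291.25),(496.75,188.25),(520.75,274.5)]
sid=[(440,282.3),(390.7,355),(519.3,319.3),(476.7,399.3)]
def res(p): return np.r_[(proj('top',T(p,rim))-top).ravel(),(proj('side',T(p,rim))-sid).ravel()]
s=least_squares(res,[470,-150,10]); print(s.x,np.round(s.fun,1))
p=s.x
ex=np.array([1,0,0])
def r2(q):
    e,c,t,d=lidpts(*q)
    return np.r_[(proj('top',T(p,[e+90*ex,e-90*ex]))-[(550,162),(580.5,260)]).ravel(),(proj('side',T(p,[e-90*ex]))-[(528.3,368.3)]).ravel(),
     (proj('top',T(p,[t+71*ex,t-71*ex]))-[(557,167.5),(582,249)]).ravel()]
s=least_squares(r2,[1.9,1.2]); print(s.x,np.round(s.fun,1))
print('rim world',T(p,rim).round(0).tolist(), 'lid pts',[T(p,v).round(0).tolist() for v in lidpts(*s.x)[:3]])
def ro(q):
    X=np.array([[-40,22,40],[-40,-22,40],[30,-22,40],[30,22,40.]])
    return (proj('top',T(q,X))-[(353.1,198.5),(362.9,214),(335.5,231),(326,214.5)]).ravel()
for y0 in (120,):
    for sg in(1,):
        s=least_squares(ro,[430,100,y0]); print('owl',s.x,np.round(s.fun,1))
for k in('cat','hedgehog','pencil','scissors'): 
    for n in('top',):
        get_image(n); r=spot_in(k,n); print(k,ray(n,[r[0]['extent'][:2]],10).round(0) if r else None)
print(ray('top',[(466+3,270),(388,196)],66).round(0))
E
```

```text
[ 550.83298303 -158.90928349   12.90437306] [-1.2 -0.6  0.  -0.6  0.1 -0.8  0.7  0.   0.1 -0.9 -1.   0.6  0.6 -0.6
 -0.4  1.8]
[1.90717468 0.92597441] [ 0.5 -1.1  0.3  0.3 -1.   0.6 -0.  -0.1 -0.3 -1. ]
rim world [[622.0, -66.0, 110.0], [446.0, -106.0, 110.0], [655.0, -212.0, 110.0], [480.0, -252.0, 110.0]] lid pts [[[578.0, -278.0, 244.0]], [[578.0, -279.0, 244.0]], [[577.0, -272.0, 267.0]]]
owl [607.12378621  95.22867715 121.83617425] [ 10.8  16.3  -9.9 -16.5 -10.6 -17.2   9.7  16.8]
cat [[437. 138.  10.]]
hedgehog [[504. 323.  10.]]
pencil [[380. 250.  10.]]
scissors [[747. -14.  10.]]
[[ 493. -163.   66.]
 [ 645.    2.   66.]]
```

```bash
cat >> h.py <<'E'
P=np.array([550.83,-158.91,12.904])   # carton x,y,yaw
LA,TB=1.907,0.926
def att(xd,zd):
    """tool axes: z along zd, x nearest xd -> rpy"""
    z=np.array(zd,float);z/=np.linalg.norm(z);x=np.array(xd,float);x-=z*(x@z);x/=np.linalg.norm(x)
    return Ro.from_matrix(np.c_[x,np.cross(z,x),z]).as_euler('xyz',degrees=True)
def cdir(v): return Ro.from_euler('z',P[2],degrees=True).apply(v)
def owl_tool(Rowl,c,g,th,s):
    """TCP pose gripping owl at owl-frame point g with tilt th; s=+-1 camera side"""
    t=np.radians(th); zt=Rowl@np.array([-np.sin(t),0,-np.cos(t)]); xt=Rowl@np.array([-np.cos(t),0,np.sin(t)])*s
    return c+Rowl@np.array(g)+grasp_offset*zt, att(xt,zt), zt
E
python3 - <<'E'
from h import *
X=np.array([[-40,-22,40],[-40,22,40],[30,22,40],[30,-22,40.]])
def ro(q): return (proj('top',T(q,X))-[(353.1,198.5),(362.9,214),(335.5,231),(326,214.5)]).ravel()
s=least_squares(ro,[560,100,120]); q=s.x; print('owl',q,np.round(s.fun,1))
get_image('side'); get_image('top')
for n in('side','top'):
    e=[r['extent'][:2] for r in spot_in('owl_center',n)]; print(n,ray(n,e,20).round(0).tolist())
print('tape',[ray('top',[r['extent'][:2]],10).round() for r in spot_in('tape_roll','top')[:1]])
c=np.array([q[0],q[1],20]); R0=Ro.from_euler('z',q[2],degrees=True).as_matrix()
for th in(45,55,60):
  for s in(1,-1):
    p,a,z=owl_tool(R0,c,[6,0,3],th,s); j=solve_ik(p,a); j2=solve_ik(p-90*z,a)
    print(th,s,p.round(),a.round(), None if j is None else np.round(j), j2 is not None)
    ok=[]
    for yaw in range(-180,180,20): # face direction
      f=np.radians(yaw); zf=np.array([np.cos(f),np.sin(f),0]); R1=np.c_[[0,0,1],np.cross(zf,[0,0,1]),zf]
      p1,a1,z1=owl_tool(R1,np.array([q[0],q[1],41]),[6,0,3],th,s); j=solve_ik(p1,a1)
      if j is not None and solve_ik(p1+[0,0,60],a1) is not None: ok.append((yaw,np.round(j).astype(int).tolist()))
    print(ok)
E
```

```text
owl [606.8131934   95.1532501  122.29228133] [-0.2 -0.9  1.   0.8  0.3  0.5 -1.1 -0.4]
side [[611.0, 90.0, 20.0], [556.0, 540.0, 20.0], [360.0, 349.0, 20.0], [367.0, -148.0, 20.0], [765.0, -230.0, 20.0]]
top [[357.0, 346.0, 20.0], [607.0, 96.0, 20.0], [552.0, 534.0, 20.0], [369.0, -142.0, 20.0]]
tape [array([[707., 205.,  10.]])]
45 1 [611.  89.  10.] [180. -45. -58.] [  22.   31.  107.  -62.   52. -146.] False
[(-100, [-18, 30, 105, 51, 64, 141]), (-80, [-16, 36, 95, 41, 76, 134]), (-60, [-12, 42, 85, 32, 87, 126]), (-40, [-8, 47, 77, 22, 96, 116]), (-20, [-3, 50, 71, 12, 103, 105]), (0, [2, 52, 67, 1, 106, 92]), (20, [7, 52, 68, -10, 105, 78]), (40, [12, 50, 71, -20, 100, 65]), (60, [16, 46, 78, -30, 92, 55]), (80, [19, 41, 86, -39, 81, 45]), (100, [21, 35, 96, -48, 69, 38]), (120, [21, 29, 106, -59, 55, 32])]
45 -1 [611.  89.  10.] [180.  45. 122.] [ 22.  31. 107. -62.  52.  34.] True
[(-160, [-6, 16, 127, 105, 19, -35]), (-140, [-14, 19, 123, 79, 35, -30]), (-120, [-17, 24, 115, 63, 51, -34]), (-100, [-18, 30, 105, 51, 64, -39]), (-80, [-16, 36, 95, 41, 76, -46]), (-60, [-12, 42,
[... 1675 characters left out ...]
15, 34, 92, -29, 70, 39]), (100, [16, 30, 99, -35, 60, 26]), (120, [16, 25, 106, -40, 49, 13]), (140, [13, 21, 112, -43, 36, -4]), (160, [9, 17, 118, -38, 23, -29])]
60 -1 [612.  87.  14.] [-180.   60.  122.] None False
[(-180, [3, 15, 120, -6, 15, 99]), (-160, [-3, 15, 120, 35, 20, 37]), (-140, [-8, 17, 117, 44, 32, 7]), (-120, [-11, 21, 112, 42, 45, -11]), (-100, [-12, 26, 105, 37, 56, -24]), (-80, [-11, 30, 98, 31, 67, -37]), (-60, [-9, 35, 91, 24, 76, -49]), (-40, [-5, 38, 85, 17, 83, -61]), (-20, [-2, 41, 80, 9, 87, -75]), (0, [2, 42, 78, 1, 89, -88]), (20, [6, 42, 78, -7, 89, -102]), (40, [9, 41, 81, -15, 85, -116]), (60, [12, 38, 85, -22, 79, -129]), (80, [15, 34, 92, -29, 70, -141])]
```

```bash
cat >> h.py <<'E'
Q=np.array([606.9,95.1,122.2]); G=[6,0,5]; TH=45; S=-1; FY=-60
R0=Ro.from_euler('z',Q[2],degrees=True).as_matrix()
_f=np.radians(FY); _z=np.array([np.cos(_f),np.sin(_f),0]); R1=np.c_[[0,0,1],np.cross(_z,[0,0,1]),_z]
SP=np.array([595.,85.,0])
def touch(p,dz=1.,n=6,f=3.):
    f0=get_obs()['wrist_force'][2]
    for i in range(1,n+1):
        move_l(p-np.array([0,0,dz*i]),speed=15); o=get_obs()
        if o['wrist_force'][2]-f0>f: break
    print('touch',i,o['wrist_force']-[0,0,f0],o['tcp_pos']); return p-np.array([0,0,dz*i])
E
python3 - <<'E'
from h import *
p,a,z=owl_tool(R0,np.array([Q[0],Q[1],20]),G,TH,S)
goto(p-90*z,a); move_l(p,speed=120); o=get_obs(); print(o['t'],o['tcp_pos']-p,o['wrist_force'])
grip(30,30); o=get_obs(); print(o['grip_width'],o['grip_force'],o['tcp_pos']-p)
move_l(p+[0,0,90],speed=150)
p1,a1,z1=owl_tool(R1,SP+[0,0,43],G,TH,S)
goto(p1+[0,0,50],a1); o=get_obs();print(o['t'],o['grip_width'],o['grip_force'])
cv2.imwrite("pics/lift.png",np.vstack([cv2.resize(get_image("side")[150:390,230:550],(640,480)) ])[:,:,::-1])
move_l(p1+[0,0,1],speed=80); o=get_obs(); print(o['t'],o['tcp_pos']-p1,o['wrist_force'])
E
```

```text
4.3167 [0.31193424 0.21394693 0.28225449] [-0.91547922  0.33906378  0.08907627]
43.7582412836264 31.000240445137024 [0.49280694 0.5848891  0.72863585]
6.8833 43.51374891758283 31.61495089530945
7.7 [-1.1262051   0.1730127   3.54744937] [-4.84057554 -3.19922152 11.26666856]
```

View pics/lift.png

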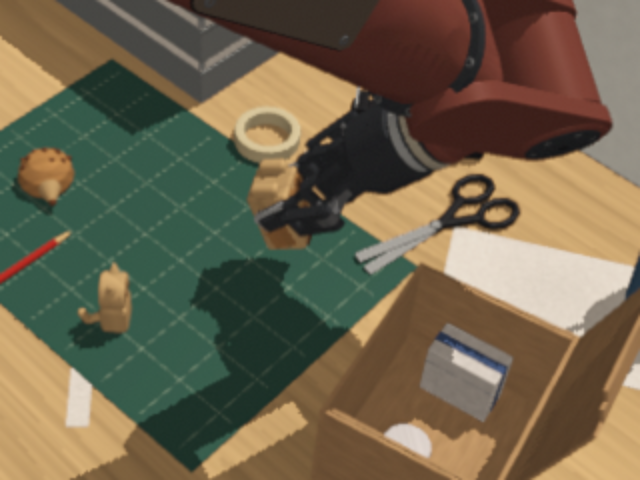

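The picture shows the owl held upright, ears up, at about (280,205), and the clock and forces show its foot touching the desk. Next I release it, back off and check how it stands.

```bash
python3 - <<'E'
from h import *
p1,a1,z1=owl_tool(R1,SP+[0,0,43],G,TH,S)
grip(56); move_l(p1-100*z1,speed=150)
zf=R1[:,2]; yo=R1[:,1]
# candidates regrasp / place
for s in(1,-1):
    a=att(s*zf,[0,0,-1]); j=solve_ik(SP+[0,0,37],a); 
    for u in(1,-1):
        b=att(u*cdir([1,0,0]),[0,0,-1]); k=solve_ik(np.array([P[0],P[1],41]),b)
        print(s,u,None if j is None else np.round(j),None if k is None else np.round(k))
goto(p1-100*z1+[-60,60,120],a1)
I=[]
for n,(x,y) in(('top',(0,0)),('side',(0,0))):
    im=get_image(n); u,v=proj(n,SP+[0,0,40])[0].astype(int)
    I.append(cv2.resize(im[v-40:v+40,u-50:u+50],(400,320),interpolation=cv2.INTER_CUBIC)); print(n,u,v)
    r=regions_of('owl_center',n)
    for q in r:
        e=q['extent']
        if abs(e[0]-u)<25 and abs(e[1]-v)<30: print(n,np.round(e,1),q['score'])
cv2.imwrite('pics/st.png',np.hstack(I)[:,:,::-1]); print(get_obs()['t'])
E
```

```text
1 1 None [-23.  20. 106.  -0.  54.  54.]
1 -1 None [ -23.   20.  106.   -0.   54. -126.]
-1 1 [  1.  23. 102.   0.  55. -29.] [-23.  20. 106.  -0.  54.  54.]
-1 -1 [  1.  23. 102.   0.  55. -29.] [ -23.   20.  106.   -0.   54. -126.]
top 347 221
top [357.8 217.3  22.9  24.2] 0.96
side 366 268
side [376.7 271.7  22.   41. ] 0.55
9.625
```

View pics/st.png

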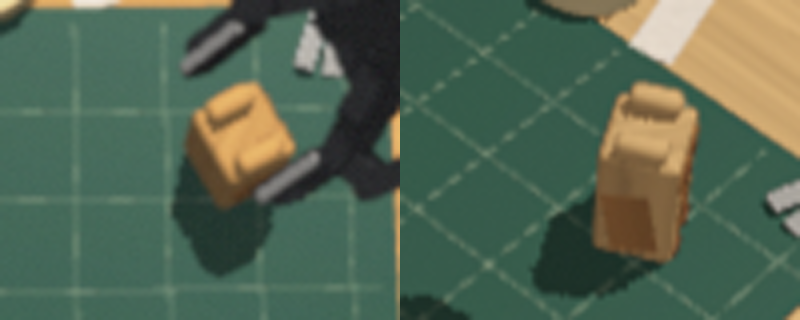

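The owl stands upright, ears up, but about 20 mm to the right of where I predicted in the top view. I'll refit its pose from its outline in both views, then regrasp it from above.

```bash
cat > fit.py <<'E'
from h import *
B=np.array([[x,y,z] for x in(-20,20) for y in(-22,22) for z in(0,70)]+[[x,y,80] for x in(-17,17) for y in(-17,-7,7,17)],float)
def r(q):
    X=T([q[0],q[1],q[2]],B); o=[]
    for n,b in(('top',(343.3,201.5,371.3,233)),('side',(364,248.7,391,293.5))):
        u=proj(n,X); o+=list(np.r_[u.min(0),u.max(0)]-b)
    # ears line direction in top
    return np.r_[o,(q[2]+54)/5]
s=least_squares(r,[595,75,-54]); print(s.x,np.round(s.fun,1))
E
python3 fit.py
```

```text
[605.66717874  65.161014   -58.91740705] [-1.4 -2.   0.5  0.5 -0.2  0.6 -0.3  1.4 -1. ]
```

```bash
python3 - <<'E'
from h import *
grip(85)
c=np.array([605.7,65.2,0]); f=np.radians(-58.5); zf=np.array([np.cos(f),np.sin(f),0])
a=att(-zf,[0,0,-1]); g=c+[0,0,37]
goto(g+[0,0,110],a); move_l(g,speed=120); o=get_obs(); print(o['t'],o['tcp_pos']-g,o['wrist_force'])
grip(30,30); o=get_obs(); zt=o['tcp_pos'][2]; print(o['grip_width'],o['grip_force'],zt,o['wrist_force'])
move_l(g+[0,0,150],speed=150)
b=att(cdir([1,0,0]),[0,0,-1]); t=T(P,[0.5,0,41.5])[0]
goto(t+[0,0,146],b); print(get_obs()['t'],get_obs()['grip_width'])
I=[]
for n in('top','side'):
    im=get_image(n); u,v=proj(n,t+[0,0,70])[0].astype(int)
    I.append(cv2.resize(im[v-80:v+80,u-100:u+100],(400,320),interpolation=cv2.INTER_CUBIC))
cv2.imwrite('pics/ov.png',np.hstack(I)[:,:,::-1])
E
```

```text
11.725 [ 1.01772696 -0.08361575  0.96107832] [ 0.85816097 -0.30061647 -0.55748121]
43.97852348156452 31.19493931531906 37.891360507648564 [-0.77430334 -0.31963288  2.94643638]
14.675 43.9595483722423
```

View pics/ov.png

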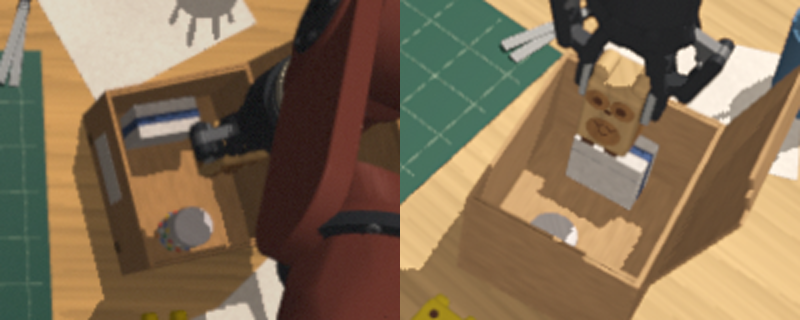

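The owl is held upright over the carton (right panel, 610,100) and there is room between the box and the jar. Lowering now, with contact detection.

```bash
python3 - <<'E'
from h import *
t=T(P,[0.5,0,43.5])[0]
move_l(t+[0,0,20],speed=120); move_l(t,speed=40); o=get_obs(); print(o['t'],o['tcp_pos']-t,o['wrist_force'])
e=touch(t,0.7,6,2.5)
grip(62); wait(.2); move_l(e+[0,0,15],speed=40); print(get_obs()['wrist_force']); move_l(e+[0,0,150],speed=150)
# above the tab, behind it: vertical tool, closed, tool x along carton +-y so closing is along carton x
crease=T(P,lidpts(LA,TB)[1])[0]
for u in(1,-1):
    b=att(cdir([0,u,0]),[0,0,-1])
    for off in ([0,-40,0],[0,60,0]):
        j=solve_ik(crease+cdir(off),b); print(u,off,None if j is None else np.round(j))
    j=solve_ik(T(P,[0,50,112])[0],b); print(None if j is None else np.round(j))
print(get_obs()['t'])
grip(0); b=att(cdir([0,1,0]),[0,0,-1])
move_l(e+[0,0,310]+cdir([-60,60,0]),speed=250)
I=[]
for n in('top','side'):
    im=get_image(n); u,v=proj(n,T(P,[0,-20,90])[0])[0].astype(int)
    I.append(cv2.resize(im[v-90:v+70,u-80:u+120],(400,320),interpolation=cv2.INTER_CUBIC)); print(n,u,v)
cv2.imwrite('pics/in.png',np.hstack(I)[:,:,::-1]); print(get_obs()['t'])
E
```

```text
16.6083 [-0.11133955  0.05568384 -0.2625383 ] [-0.14895465 -0.10157958 -1.06585845]
touch 3 [-0.9325077   0.08415293  3.09581193] [ 551.49135736 -158.832779     41.8903277 ]
[-0.26971385 -0.10965902 -1.00471817]
1 [0, -40, 0] [-34.  17.  85.   0.  77. -47.]
1 [0, 60, 0] [-28.  10.  94.   0.  76. -41.]
[-19.  11. 108.   0.  61. -32.]
-1 [0, -40, 0] [-34.  17.  85.  -0.  77. 133.]
-1 [0, 60, 0] [-28.  10.  94.  -0.  76. 139.]
None
19.45
top 479 237
side 466 349
21.0333
```

View pics/in.png

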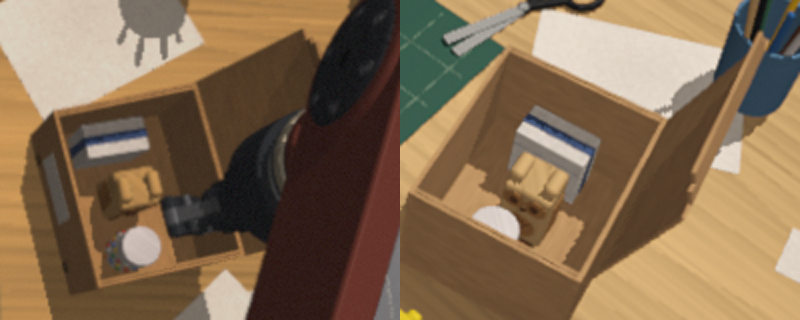

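The owl stands in the middle of the carton between the box and the jar (left panel 130,190; right panel 535,190). Next is the flap: sweep the closed fingertips over it from behind, then press it in.

```bash
python3 - <<'E'
from h import *
cr=T(P,lidpts(LA,TB)[1])[0]; b=att(cdir([0,1,0]),[0,0,-1])
L=lambda y,z,s=100: (move_l(cr+cdir([0,y,0])+[0,0,z],speed=s), print(y,z,get_obs()['wrist_force'].round(1)))
goto(cr+cdir([0,-52,0])+[0,0,85],b)
L(-52,8,150); L(8,8,60); L(18,8,60); L(18,2,40); L(18,-2,40); 
L(18,60,150)
L(100,100,250)
print(get_obs()['t'],get_obs()['tcp_pos'])
I=[]
for n in('top','side'):
    im=get_image(n); cv2.imwrite(f'pics/{n}_tab.png',im[:,:,::-1]); u,v=proj(n,cr)[0].astype(int)
    I.append(cv2.resize(im[v-50:v+50,max(0,u-60):u+40],(400,400),interpolation=cv2.INTER_CUBIC)); print(n,u,v)
cv2.imwrite('pics/tab.png',np.hstack(I)[:,:,::-1]); print(get_obs()['t'])
E
```

```text
-52 8 [-0.  -0.8 -0.5]
8 8 [-0.  -0.7 -0.3]
18 8 [ 0.2 -0.8  0.3]
18 2 [-1.9 -2.9  8. ]
18 -2 [-4.7 -5.2 13.9]
18 60 [-0.1  0.2 -0.6]
100 100 [-0.5  1.  -0.5]
26.3917 [ 555.75619549 -181.26471806  342.66310363]
top 566 209
side 550 321
26.4917
```

View pics/tab.png

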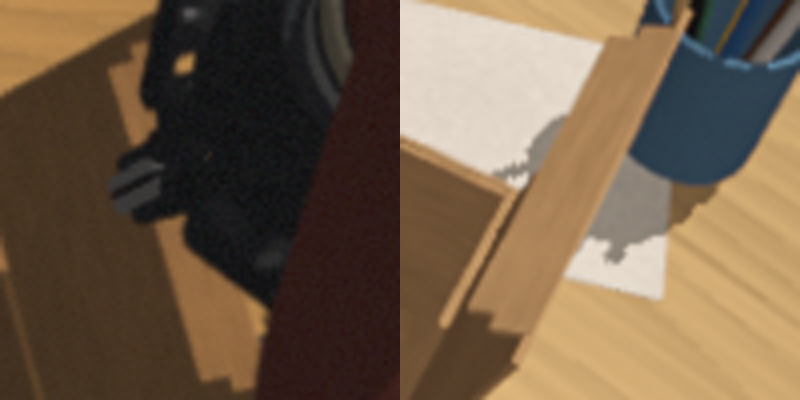

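```bash
python3 - <<'E'
from h import *
ex=np.array([90,0,0])
def f(q):
    a,b=q; e,c,t,d=lidpts(a,b); z=np.array([0,-np.sin(a),np.cos(a)])
    # side: outer front corners far/near ; tab free edge corners (near: crop 441,325 ; far 512,190 hidden?) 
    return np.r_[(proj('side',T(P,[e+3*z+ex,e+3*z-ex]))-[(563,273.5),(519.5,362)]).ravel(),
                 (proj('side',T(P,[t-ex*71/90]))-[(507.5,345.5)]).ravel(),(proj('top',T(P,[t-ex*71/90,t+ex*71/90]))-[(506+51,159+94.5),(506+28,159+17)]).ravel()]
for a0 in(1.9,1.6):
    s=least_squares(f,[a0,-.3]); print(s.x,np.round(s.fun,1))
E
```

```text
[ 1.7989251  -0.37166289] [-0.3  1.1  0.1  1.4 -1.3 -0.   0.1  0.5 -0.4 -1. ]
[ 1.7989251  -0.37166271] [-0.3  1.1  0.1  1.4 -1.3 -0.   0.1  0.5 -0.4 -1. ]
```

The flap is now folded in (fit: lid 1.80 rad, flap -0.37 rad), so it will clear the front wall. I'll swing the lid down from behind.

```bash
python3 - <<'E'
from h import *
b=att(cdir([0,1,0]),[0,0,-1]); A0=1.80
def tcp(a,gap=0):
    if a>np.pi/2: y=-75+142*np.cos(a)-3*np.sin(a); z=110+126
    else: y=-75+126*np.cos(a)-3*np.sin(a); z=110+126*np.sin(a)+3*np.cos(a)
    return T(P,[0,y-11-gap,z])[0]
cur=get_obs()['tcp_pos']
s=tcp(A0,30)
move_l(np.r_[s[:2],345.],b,speed=250); move_l(s,speed=150); F=0
for a in np.r_[np.linspace(A0,0.1,14),0.04]:
    move_l(tcp(a),speed=90); f=get_obs()['wrist_force']; F=max(F,np.linalg.norm(f))
print(get_obs()['t'],F,f)
e=touch(tcp(0.04),1.,10,5.)
move_l(e+[0,0,60],speed=150); move_l(e+[0,0,200]+cdir([-100,60,0]),speed=250)
I=[]
for n in('top','side'):
    im=get_image(n); u,v=proj(n,T(P,[0,0,100])[0])[0].astype(int)
    I.append(cv2.resize(im[v-80:v+80,u-100:u+100],(400,320),interpolation=cv2.INTER_CUBIC)); print(n,u,v)
cv2.imwrite('pics/shut.png',np.hstack(I)[:,:,::-1]); print(get_obs()['t'])
E
```

```text
33.125 1.8006350303178937 [ 0.74947472 -0.73683606 -0.26683754]
touch 6 [-1.43746078  0.69404369  5.00204917] [ 542.10883344 -120.15838021  112.96349666]
top 471 238
side 456 340
36.15
```

View pics/shut.png

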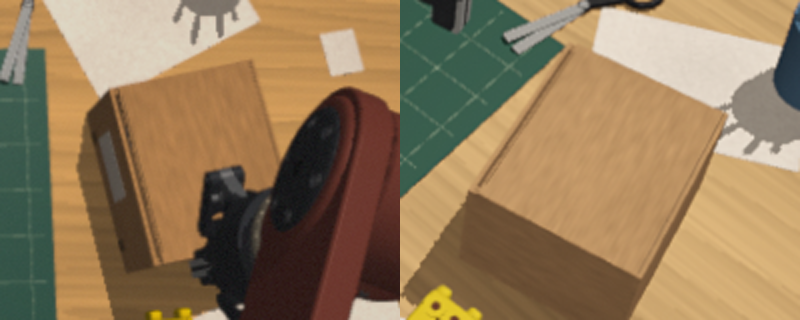

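The lid lies flat on the carton: the press met resistance at z = 113 mm, the expected top of the lid, and the flap is inside the front wall. I'm handing it in.

```bash
python3 -c "
from station import *
wait(0.3); print(sign_off())"
```

```text
the job is handed in; nothing more can be done
None
```

The owl stands upright, ears up, in the middle of the carton between the jar and the white box; the flap is tucked behind the front wall, the lid is flat, and the job was handed in at about 36 s.

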